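Reset a tripped bench power supply through its covered well

ROBOT

A 7-joint arm with a two-finger parallel gripper is mounted at the origin on the work surface. World frame = base frame: x ahead of the robot, y to its left, z up, the work surface at z = 0. Lengths are in m, angles in rad, forces in N, time in s.
With the tool pointing down it reaches from about 0.35 to 0.9 m from the base axis. Payload 8.1 kg.
Tool frame: the origin (TCP) lies where the fingers leave the gripper's body, on its centre line; the fingertips stand 66 mm ahead of it and the grasp point (between the pads) lies 47 mm ahead of it (arm.tip_reach is the distance from the TCP to the fingertips, in m); z points along the fingers, y is the direction in which the jaws open and shut (so a half turn about z gives the same grasp; the last joint's range is limited). The gripper opens to 92 mm and grips with 3 to 60 N. Pads are 19 mm wide; open, the fingers measure 130 mm over their backs; the gripper's body (75 mm by 190 mm) begins 47 mm behind the grasp point.
Start: joints at [1.176, 0.434, 0.025, 1.573, -0.012, 1.134, -0.075], TCP at [0.18, -0.599, 0.292] pointing down, gripper open.
Joint ranges: [-2.62, 2.62], [-0.44, 2.09], [-1.27, 1.32], [0.08, 2.57], [-1.32, 4.46], [0.12, 2], [-2.74, 2.74]. Speed limits (rad/s): [2.22, 2.22, 3.01, 3.01, 3.14, 3.14, 3.14].

INTERFACE

Orientations are given as a rotation vector (axis times angle).
In Python, from cell import arm gives the robot as it stands.
- The arm moves only by the tool carry_out, never from a script. Its argument "plan" is a list of rows, each a list of 5 numbers: the shift along the world's x, y, z in cm, then the turn about the world's z in rad, then the finger opening in cm, from 0 to 9.18. In form: [[tx, ty, tz, spin, fingers], ...]. A call has 1 to 20 rows; each row is the pose to reach, as a shift and turn from the pose measured when the call began; what a row does not reach only later rows make up. A row lasts 1/10 s, in which the tool goes at most 50 mm and 8.59 degrees, less where a joint would pass 70% of its speed; a pose out of reach is approached as far as the arm can. A call with a gripper value outside its range is refused whole. The fingers move at their own pace and stop on an object; "squeeze" is the grip in N (left out, the last holds). Time passes only in rows, so rows that repeat a pose let the fingers close. It gives the time, the measured TCP pose, the force and the opening at its end, in the units of the state.
- arm.observe(): the state, without advancing time (a new reading comes with each control period).
- arm.get_image(name): name is "scene" or "top" or "wrist"; returns (picture, depth): 480x640x3 uint8, red, green, blue; 480x640 float32, m along the optical axis (not along the pixel's ray), 0 where there is no reading.
- arm.get_calibration(name): a dict with "intrinsics" (3x3 intrinsics, pixels), "D" ([k1, k2, p1, p2, k3] as OpenCV has them; the pictures are not rectified), "rvec" (rotation vector, rad) and "tvec" (3), from world to camera coordinates, as OpenCV has them; the wrist camera has in their place "tool_from_camera" (4x4, takes a point from camera to tool coordinates, whose origin is the TCP and whose axes are the flange's). Camera axes: x right, y down, z forward; pixel columns grow to the right and rows downward; lengths in m; the calibration is good to about 2 mm. A picture is of the moment at which its call begins: read the wrist's pose just before it. get_calibration takes no time and is no camera call.
- arm.sign_off(): hands the job in, once; it reports no verdict.
The state is a dict: "clock": time; "joints": joint angles; "dq": joint speeds; "joint_efforts": joint torques, N m; "position": TCP position; "ee_rot": TCP orientation; "force": force on the tool from outside, world axes, zero at the start; "ft_torque": the same for the moment, N m; "width": opening from 0.0 (shut) to 1.0 (fully open).
Only numpy, scipy, OpenCV 4.12 (cv2) and the standard library are available. Lean on these libraries where they do the work, as an engineer would, in place of code of your own. Each camera call takes 0.05 s, during which the arm holds its last target. There are 200 camera calls.

TASK

The bench power supply has tripped. With a fingertip, push the sliding cover on its top all the way open, reach into the well and press the sunken reset key fully down, hold it there for a full second and let it come back up, then push the cover fully closed again. Only push, do not pick anything up; leave the power supply standing where it is, do not press the raised output button, and leave everything else on the bench alone.

Things in the scene. Friction and masses are not known exactly. Their poses are not given: they have to be found in the camera images.
- psu: low bench power supply with a blue housing, 200 mm (x) by 160 mm (y), flat top deck 100 mm above the bench; loose, 2.6 kg on rubber feet, not fastened. Origin: centre of its underside; its x axis points from its front edge to its rear edge, its y axis to its left, z up. On the front half of the deck a sliding aluminium cover runs between two low rails (5 mm above the deck, 146 mm long along y, centred 34 mm either side of the well's centre line).
- well (a point): centre of the mouth of the round well, level with the deck (z = 100 mm), at x = -45 mm, y = -35 mm in the power supply's frame. The well is 47 mm in diameter and 32 mm deep with plain upright walls; the reset key stands in the middle of its floor. The closed cover lies over it.
- key_top (a point): centre of the top of the sunken reset key, a grey round pin 20 mm in diameter; its top is 20 mm below the deck when released.
- key (a joint): travel of the reset key: 0 released, 0.005 m fully down on its stop. A spring returns it; about 1.5 N starts it and 5 N holds it fully down.
- cover (a joint): position of the sliding cover: 0 fully closed (its centre over the well), 0.060 m fully open; it moves along the power supply's +y to open and -y to close, between hard stops; it starts closed or a little ajar. About 1.5 N of friction; it stays where it is left.
- cover_rib (a point): middle of the top edge of the upright rib across the cover; moves with the cover. The cover is a plate 58 mm square whose top is 5 mm above the deck; the rib on its centre line is 50 mm long (along x), 8 mm thick (along y) and rises to 17 mm above the deck, so a fingertip can push its -y side to open and its +y side to close.
- output (a joint): travel of the raised round output button (grey, 20 mm across, in a black collar, standing 16 mm proud of the deck at x = 30 mm, y = -45 mm in the power supply's frame): 0 released, 0.004 m pressed. Leave alone.
- hotplate: white hotplate stirrer, 170 mm by 160 mm, 92 mm high, fixed; beside the power supply, on its left or right; origin: centre of underside
- beaker: glass beaker, 76 mm across, 85 mm tall, on the hotplate (whose top is 92 mm high); bystander; origin: centre of underside
- pp_cup_a: clear plastic beaker, 84 mm across, 110 mm tall, at the back; bystander; origin: centre of underside
- pp_cup_b: clear plastic beaker, 84 mm across, 110 mm tall, at the back; bystander; origin: centre of underside
- reagent: amber bottle, 64 mm across, 160 mm tall, at the back; bystander; origin: centre of underside
- jar: small white jar, 56 mm across, 70 mm tall, at one side; bystander; origin: centre of underside
- dish: small white bowl, 70 mm across, 40 mm tall, at one side; bystander; origin: centre of underside
- driver: screwdriver, 160 mm long, lying between the power supply and the hotplate; bystander
- stopper: rubber stopper, 26 mm across, 22 mm tall, standing on the power supply's deck near its rear edge; bystander; origin: centre of underside

How it is judged:
On the way, in this order (a step that is already met when the one before it is completed fails the run):
1. the cover is pushed open, clear of the well (value of joint cover above 0.054 m), for 0.1 s.
2. the reset key is held fully down (value of joint key above 0.004 m and contact force between the fingers and key above 1 N), for 0.8 s.
3. the key is released (value of joint key below 0.001 m), for 0.1 s.
At the end, for the whole second after the job is handed in: The key has been held down (at least 4 of its 5 mm, for 0.8 s) and is up again, the cover is closed to within 3 mm, the power supply stands level within 20 mm of its starting place, the output button is up and every other thing is within 30 mm of where it was (value of joint cover below 0.003 m and value of joint each of key, output below 0.001 m and distance of psu from where it was at the start of the episode below 0.02 m and angle between psu's own z axis and vertical below 0.03 rad and linear speed of psu below 0.01 m/s and not (distance of any of beaker, pp_cup_a, pp_cup_b, reagent, jar, dish, driver, stopper from where it was at the start of the episode above 0.03 m)); the robot touches nothing.
It fails at once if the power supply is lifted, tipped or shoved (more than 20 mm) (distance of psu from where it was at the start of the episode above 0.02 m or angle between psu's own z axis and vertical above 0.06 rad).
It fails at once if the output button is pressed (value of joint output above 0.002 m).
It fails at once if a bystander is moved more than 30 mm, picked up or knocked over (distance of any of beaker, pp_cup_a, pp_cup_b, reagent, jar, dish, driver, stopper from where it was at the start of the episode above 0.03 m).
It also fails if it takes over 56 s, if anything falls off the work surface, if the arm or the gripper's body presses on something with over 40 N, if the wrist force passes 120 N, or if a joint passes its speed limit or range.

## Working session

There is one attempt and no reset: what is moved stays moved. The work goes in short steps, Python scripts to look and compute and a tool call to move; the robot and the scene stay as the last step left them, time stands still between calls to the robot, and variables do not carry over. Pictures are saved under pics/ and viewed, about 8 in all and at most 12, crops included, and the job is handed in when it is done.

Besides the shell and the picture viewer there is one more tool, called by a JSON object that holds its "method" and its "body". carry_out: Moves the arm, as the interface text tells. Its arguments: {"type":"object","properties":{"plan":{"type":"array"},"squeeze":{"type":"number"}},"required":["plan"]}

```bash
ls; mkdir -p pics; cat > h.py <<'E'
import numpy as np, cv2
from cell import arm
R=lambda v: cv2.Rodrigues(np.array(v,float))[0]
def cam(name,st=None):
    c=arm.get_calibration(name); K=np.array(c["intrinsics"]);D=np.array(c["D"])
    if name=="wrist":
        T=np.eye(4);T[:3,:3]=R(st["ee_rot"]);T[:3,3]=st["position"]; W=T@np.array(c["tool_from_camera"])
        return K,D,W[:3,:3],W[:3,3]
    r=R(c["rvec"]); return K,D,r.T,-r.T@np.array(c["tvec"]).ravel()
def rays(px,C):
    K,D,Rw,o=C
    u=cv2.undistortPoints(np.array(px,float).reshape(-1,1,2),K,D).reshape(-1,2)
    return np.c_[u,np.ones(len(u))]@Rw.T
def onplane(px,z,C):
    d=rays(px,C); o=C[3]; return o+d*((z-o[2])/d[:,2])[:,None]
def cloud(depth,C):
    v,u=np.mgrid[0:480,0:640]; d=rays(np.c_[u.ravel(),v.ravel()],C)
    return (C[3]+d*depth.reshape(-1,1)).reshape(480,640,3)
def proj(P,C):
    K,D,Rw,o=C; r=cv2.Rodrigues(Rw.T)[0]
    return cv2.projectPoints(np.array(P,float).reshape(-1,1,3),r,-Rw.T@o,K,D)[0].reshape(-1,2)
E
python3 - <<'E'
from h import *
s=arm.observe();print({k:np.round(v,3) for k,v in s.items()})
for n in("top","scene"):
    p,d=arm.get_image(n);np.savez(f"pics/{n}0.npz",p=p,d=d);cv2.imwrite(f"pics/{n}0.png",p[:,:,::-1]);print(n,cam(n)[3])
E
```

```text
pics
{'clock': np.float64(0.0), 'joints': array([ 1.176,  0.435,  0.025,  1.574, -0.012,  1.134, -0.075]), 'dq': array([ 0.001,  0.   , -0.001,  0.   , -0.002, -0.001,  0.   ]), 'joint_efforts': array([-1.0000e-03, -6.6785e+01,  9.8500e-01, -3.1446e+01, -6.0000e-02,
        4.3000e-02,  0.0000e+00]), 'position': array([ 0.18 , -0.598,  0.291]), 'ee_rot': array([-3.107e+00, -4.560e-01,  1.000e-03]), 'force': array([-0.869, -1.378,  0.332]), 'ft_torque': array([ 0.047, -0.051,  0.05 ]), 'width': np.float64(0.996)}
top [ 0.56291875 -0.01057387  1.40374069]
scene [1.15973378 0.44562742 1.12269028]
```

View pics/top0.png

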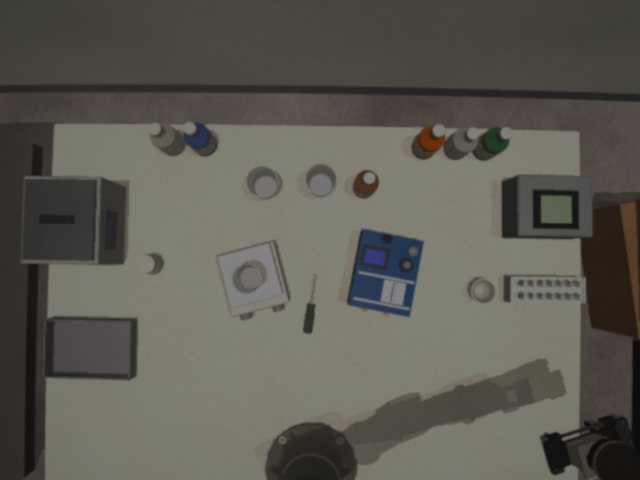

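View pics/scene0.png

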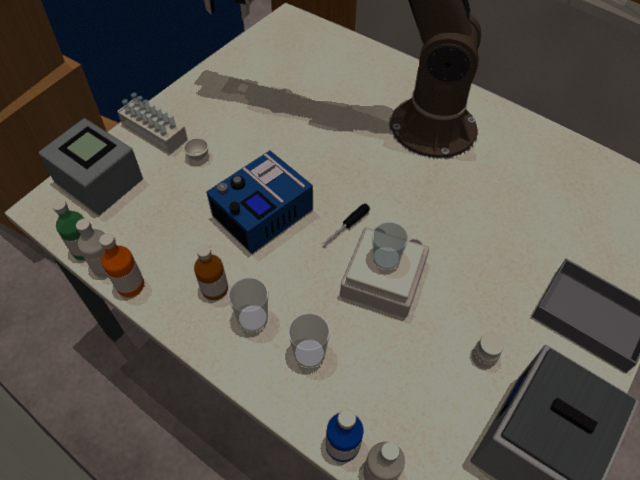

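The top view has the psu at about (387,272), with the rib cover at (394,291) and the output button at about (406,265). The hotplate is to its left at (252,278). Next I'll measure the deck.

```bash
cat > m.py <<'E'
from h import *
f=np.load("pics/top0.npz");p,d=f["p"],f["d"];C=cam("top");P=cloud(d,C)
m=((P[:,:,2]>0.09)&(P[:,:,2]<0.112)); m[:, :340]=0;m[:,440:]=0;m[:215]=0;m[330:]=0
m=cv2.morphologyEx(m.astype(np.uint8),cv2.MORPH_OPEN,np.ones((3,3)))
n,l,st,_=cv2.connectedComponentsWithStats(m);k=1+np.argmax(st[1:,4]);cn=cv2.findContours((l==k).astype(np.uint8),0,1)[0][0].reshape(-1,2)
print("deck z",np.median(P[l==k][:,2]))
w=onplane(cn,0.1,C)[:,:2]
r=cv2.minAreaRect((w*1000).astype(np.float32));print(r)
b=cv2.boxPoints(r);print(b.round(1))
s=cv2.resize(p[215:330,340:440],None,fx=6,fy=5,interpolation=cv2.INTER_CUBIC);s=np.clip(s*1.6,0,255).astype(np.uint8);cv2.imwrite("pics/crop.png",s[:,:,::-1])
E
python3 m.py
```

```text
deck z 0.10197903060238978
((538.3760986328125, -186.62155151367188), (161.62220764160156, 200.37806701660156), 79.82279205322266)
[[ 425.5 -248.5]
 [ 622.7 -283.9]
 [ 651.3 -124.8]
 [ 454.   -89.4]]
```

View pics/crop.png

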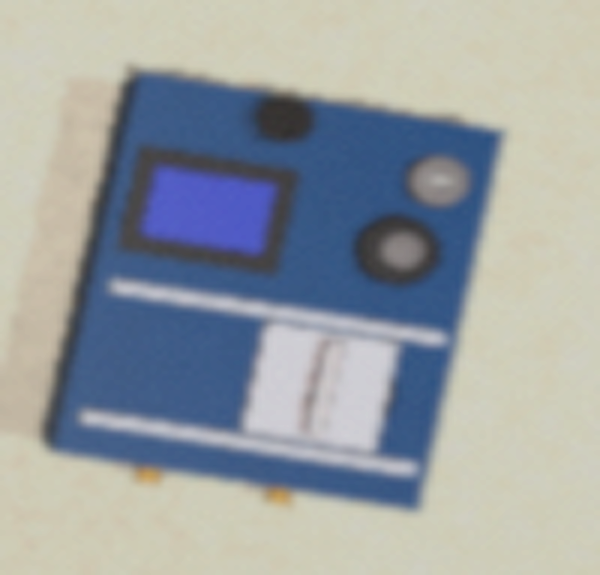

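```bash
cat >> m.py <<'E'
c0=np.array([.538,-.187]);a=-.178;Rp=np.array([[np.cos(a),-np.sin(a)],[np.sin(a),np.cos(a)]])
q=(P[:,:,:2]-c0)@Rp; ins=(abs(q[:,:,0])<.1)&(abs(q[:,:,1])<.08)
print("max z",P[ins][:,2].max())
hm=ins&(P[:,:,2]>.111)
n,l,st,ce=cv2.connectedComponentsWithStats(hm.astype(np.uint8))
for i in range(1,n):
    if st[i,4]>4: print(st[i,4],ce[i].round(1),"psu xy",q[l==i].mean(0).round(3),"z",P[l==i][:,2].max().round(3))
w=(p.min(2)>110)&ins&(abs(q[:,:,0]+.045)<.025)
qq=((onplane(np.argwhere(w)[:,::-1],.105,C)[:,:2]-c0)@Rp)
print("white plate y range",np.percentile(qq,[1,50,99],axis=0).round(3), w.sum())
print(arm.get_calibration("wrist"))
E
python3 m.py
```

```text
deck z 0.10197903060238978
((538.3760986328125, -186.62155151367188), (161.62220764160156, 200.37806701660156), 79.82279205322266)
[[ 425.5 -248.5]
 [ 622.7 -283.9]
 [ 651.3 -124.8]
 [ 454.   -89.4]]
max z 0.1280981050173644
75 [387.3 238.6] psu xy [0.086 0.017] z 0.128
71 [413.1 251.2] psu xy [ 0.068 -0.055] z 0.121
119 [406.7 264.8] psu xy [ 0.031 -0.045] z 0.127
67 [393.7 292.6] psu xy [-0.045 -0.025] z 0.122
white plate y range [[-0.07  -0.052]
 [-0.045 -0.027]
 [-0.021  0.002]] 375
{'intrinsics': array([[400.92730131,   0.        , 321.04546178],
       [  0.        , 400.92730131, 238.80741807],
       [  0.        ,   0.        ,   1.        ]]), 'D': array([-0.02026096,  0.        ,  0.        ,  0.        ,  0.        ]), 'tool_from_camera': array([[ 5.49441800e-04, -9.65659312e-01, -2.59811070e-01,
         6.85811800e-02],
       [ 9.99999689e-01,  6.77742021e-04, -4.04240915e-04,
         1.60729843e-03],
       [ 5.66443883e-04, -2.59810767e-01,  9.65659383e-01,
        -9.19551183e-02],
       [ 0.00000000e+00,  0.00000000e+00,  0.00000000e+00,
         1.00000000e+00]])}
```

{"method": "carry_out", "body": {"plan": [[3,3.5,0,0.1,0],[6,7,0,0.2,0],[9,10.5,0,0.3,0],[12,14,0,0.4,0],[15,17.5,0,0.5,0],[18,21,0,0.6,0],[21,24.5,0,0.7,0],[24,28,-1,0.8,0],[27,32,-1,0.95,0],[30.3,35.6,-2,1.1,0],[30.3,35.6,-2,1.1,0],[30.3,35.6,-2,1.1,0],[30.3,35.6,-2,1.1,0],[30.3,35.6,-2,1.1,0]]}}

```text
clock: 1.5
position: [0.4817, -0.2438, 0.2716]
ee_rot: [-2.414, -2.009, 0.003]
force: [-0.1, 0.2, -0.2]
width: 0.003
```

```bash
cat > w.py <<'E'
from h import *
import sys
n=sys.argv[1]
s=arm.observe();p,d=arm.get_image("wrist");C=cam("wrist",s);np.savez(f"pics/{n}.npz",p=p,d=d,R=C[2],o=C[3])
print(s["clock"],np.round(s["position"],4),np.round(s["force"],2),s["width"],"tool y ang",np.arctan2(*R(s["ee_rot"])[[1,0],1]),"toolz",R(s["ee_rot"])[:,2].round(3))
cv2.imwrite(f"pics/{n}.png",np.clip(p[:,:,::-1]*1.5,0,255))
E
python3 w.py w1
```

```text
1.5 [ 0.4817 -0.2438  0.2716] [-0.1   0.19 -0.21] 0.0027346017791048997 tool y ang -0.18248865287048313 toolz [-0.002 -0.001 -1.   ][ WARN:0@1.179] global loadsave.cpp:1063 imwrite_ Unsupported depth image for selected encoder is fallbacked to CV_8U.
```

View pics/w1.png

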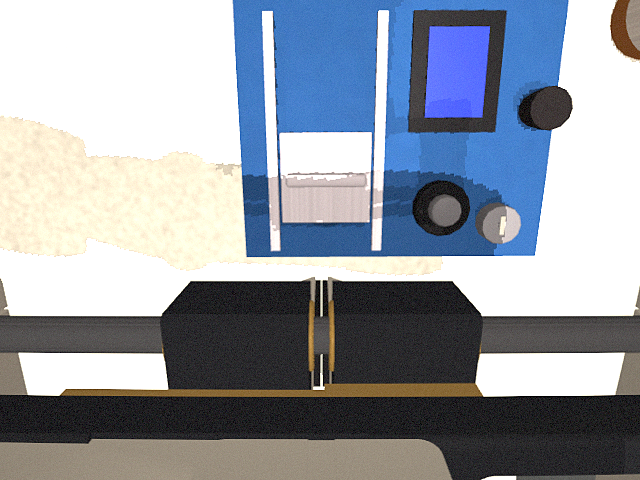

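The image right is psu +x and up is psu +y. The rib is at (326,178), the plate corners span about (280..372, 132..222), and the closed fingers are at about (320,335). I'll check the finger shape from the depth and the exact rib position.

```bash
cat > a.py <<'E'
from h import *
f=np.load("pics/w1.npz");d=f["d"];c=arm.get_calibration("wrist");C=(np.array(c["intrinsics"]),np.array(c["D"]),f["R"],f["o"])
P=cloud(d,C)
T=np.array(c["tool_from_camera"]);Ct=(C[0],C[1],T[:3,:3],T[:3,3]);Q=cloud(d,Ct)
for v in(275,285,300,320,340,360,380):
    print(v,[(u,*(Q[v,u]*1000).round().astype(int)) for u in(170,250,300,306,312,320,330,336,345,400,470)])
c0=np.array([.538,-.187]);a=-.178;Rp=np.array([[np.cos(a),-np.sin(a)],[np.sin(a),np.cos(a)]])
print("rail/plate/rib heights",[(P[y,x]*1000).round(1) for x,y in((326,180),(326,145),(326,210),(269,100),(382,100),(320,60))])
L=lambda px,z:((onplane(px,z,C)[:,:2]-c0)@Rp*1000).round(1)
print("rib ends",L([(287,180),(366,180)],.117),"plate corners",L([(280,132),(371,132),(282,222),(370,222)],.105))
print("rails end",L([(263,12),(273,12),(378,12),(388,12),(271,251),(280,251),(372,251),(381,251)],.105))
print("output",L([(446,211)],.116),"edge",L([(246,256),(536,256)],.1))
E
python3 a.py
```

```text
275 [(170, np.int64(-66), np.int64(-146), np.int64(271)), (250, np.int64(-67), np.int64(-69), np.int64(273)), (300, np.int64(-66), np.int64(-21), np.int64(273)), (306, np.int64(-67), np.int64(-15), np.int64(273)), (312, np.int64(-67), np.int64(-9), np.int64(274)), (320, np.int64(-66), np.int64(-1), np.int64(273)), (330, np.int64(-66), np.int64(8), np.int64(272)), (336, np.int64(-66), np.int64(14), np.int64(271)), (345, np.int64(-66), np.int64(23), np.int64(272)), (400, np.int64(-66), np.int64(76), np.int64(273)), (470, np.int64(-66), np.int64(143), np.int64(271))]
285 [(170, np.int64(-76), np.int64(-147), np.int64(271)), (250, np.int64(34), np.int64(-16), np.int64(-7)), (300, np.int64(35), np.int64(-5), np.int64(-8)), (306, np.int64(35), np.int64(-4), np.int64(-9)), (312, np.int64(9), np.int64(-4), np.int64(56)), (320, np.int64(7), np.int64(-1), np.int64(61)), (330, np.int64(9), np.int64(3), np.int64(56)), (336, np.int64(34), np.int64(3), np.int64(-7)), (345, np.int64(34), np.int64(5), np.int64(-8)), (400, np.int64(35), np.int64(17), np.int64(-9)), (470, np.int64(-77), np.int64(145),
[... 2606 characters left out ...]
nt64(3), np.int64(-23)), (345, np.int64(21), np.int64(4), np.int64(-23)), (400, np.int64(21), np.int64(15), np.int64(-24)), (470, np.int64(20), np.int64(29), np.int64(-23))]
rail/plate/rib heights [array([ 491.1, -206.3,  115.1]), array([ 494.9, -186. ,  103. ]), array([ 487.5, -226.8,  104.9]), array([ 465.3, -153.1,  104.5]), array([ 533.6, -165.6,  103.8]), array([ 500.4, -135.4,   99.1])]
rib ends [[-66.6 -27. ]
 [-18.2 -27.2]] plate corners [[-71.3   1.5]
 [-14.5   1.3]
 [-71.7 -56.1]
 [-13.6 -56.3]]
rails end [[-79.2  69.4]
 [-73.4  69.4]
 [-12.2  69.1]
 [ -6.4  69.1]
 [-79.7 -76. ]
 [-73.6 -76.1]
 [-11.7 -76.3]
 [ -5.6 -76.3]]
output [[ 32.7 -46.8]] edge [[-97.7 -81.1]
 [102.7 -81.8]]
```

{"method": "carry_out", "body": {"plan": [[0,0,-3,0,0],[0,0,-6,0,0],[0,0,-8,0,0],[0,0,-9,0,0],[0,0,-9.6,0,0],[0,0,-9.6,0,0],[0,0,-9.6,0,0]]}}

```text
clock: 2.25
position: [0.4823, -0.244, 0.1765]
ee_rot: [2.414, 2.009, -0.002]
force: [0.2, 0.3, -0.1]
width: 0.005
```

{"method": "carry_out", "body": {"plan": [[0.09,0.49,-0.1,0,0],[0.18,0.98,-0.1,0,0],[0.27,1.48,-0.1,0,0],[0.35,1.97,-0.1,0,0],[0.44,2.46,-0.1,0,0],[0.53,2.95,-0.1,0,0],[0.62,3.44,-0.1,0,0],[0.71,3.94,-0.1,0,0],[0.8,4.43,-0.1,0,0],[0.88,4.92,-0.1,0,0],[0.97,5.41,-0.1,0,0],[1.06,5.9,-0.1,0,0],[1.15,6.4,-0.1,0,0],[1.24,6.89,-0.1,0,0],[1.24,6.89,-0.1,0,0],[1.24,6.89,-0.1,0,0]]}}

```text
clock: 3.85
position: [0.4947, -0.1747, 0.1754]
ee_rot: [2.414, 2.01, -0.001]
force: [1.3, -0.4, 0.0]
width: 0.007
```

```bash
python3 w.py w2 2>/dev/null
```

```text
3.85 [ 0.4947 -0.1747  0.1754] [ 1.33 -0.43  0.02] 0.00722763110099474 tool y ang -0.18199587270909204 toolz [-0.001 -0.001 -1.   ]
```

View pics/w2.png

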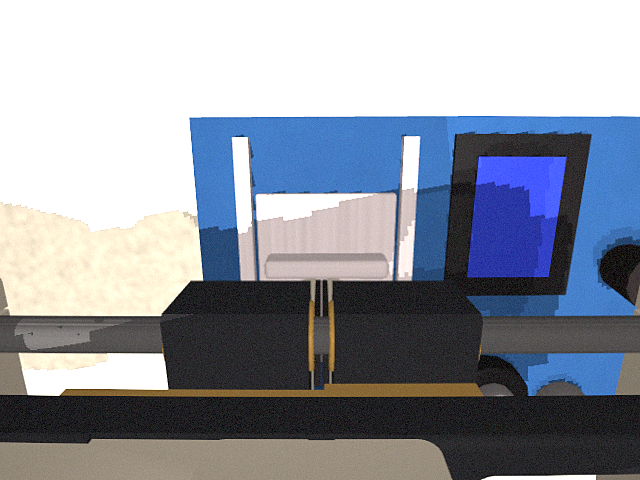

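The cover is near open: its far plate edge is at v≈193 and the rail ends are at v≈137. The estimate is about 54 mm, so I'll push on gently in small steps.

{"method": "carry_out", "body": {"plan": [[0.04,0.2,0,0,0],[0.06,0.35,0,0,0],[0.08,0.45,0,0,0],[0.09,0.5,0,0,0],[0.09,0.5,0,0,0],[0.09,0.5,0,0,0]]}}

```text
clock: 4.5
position: [0.4955, -0.1699, 0.1754]
ee_rot: [2.414, 2.01, -0.001]
force: [0.2, -1.3, -1.2]
width: 0.002
```

```bash
cat > b.py <<'E'
from h import *
import sys
n=sys.argv[1]; f=np.load(f"pics/{n}.npz");c=arm.get_calibration("wrist");C=(np.array(c["intrinsics"]),np.array(c["D"]),f["R"],f["o"])
c0=np.array([.539,-.188]);a=-.178;Rp=np.array([[np.cos(a),-np.sin(a)],[np.sin(a),np.cos(a)]])
L=lambda px,z:((onplane(px,z,C)[:,:2]-c0)@Rp*1000).round(1)
g=cv2.GaussianBlur(f["p"].astype(np.float32),(3,3),0)
def edge(u,v0,v1): # strongest red-channel step
    col=g[v0:v1,u,0]; return v0+.5+np.argmax(abs(np.diff(col)))
pl=[(u,edge(u,150,235)) for u in(280,300,320,340,360,380)]
rl=[(u,edge(u,120,150)) for u in(239,241,243,409,411,413)]
print("plate edge y",L(pl,.105)[:,1],"rails end y",L(rl,.105)[:,1])
print("=> cover mm", 60-(19-(np.median(L(rl,.105)[:,1])-np.median(L(pl,.105)[:,1])))*-1)
E
python3 b.py w2; python3 w.py w3 2>/dev/null; python3 b.py w3
```

```text
plate edge y [48.6 48.5 48.5 48.5 48.9 48.8] rails end y [71.2 71.2 71.1 71.3 71.3 71.3]
=> cover mm 56.3
4.5 [ 0.4955 -0.1699  0.1754] [ 0.17 -1.33 -1.2 ] 0.002072564905942795 tool y ang -0.18228978964924486 toolz [-0.001 -0.001 -1.   ]
plate edge y [52.2 52.6 52.1 52.5 52.5 52.9] rails end y [71.4 71.4 71.4 79.2 79.2 79.2]
=> cover mm 56.19999999999999
```

The cover is within about 1 mm of fully open: the plate edge to rail-end gap is 19.0 mm, as it should be when open. (The printed "56.2" came from polluted rail edges.) Next I'll back off and look at the well from above.

{"method": "carry_out", "body": {"plan": [[-0.1,-0.5,0,0,0],[-0.2,-1,2,0,0],[-0.4,-2,5,0,0],[-0.7,-4,8,0,0],[-1,-5.5,9.5,0,0],[-1.2,-6.5,9.5,0,0],[-1.2,-7,9.5,0,0],[-1.2,-7,9.5,0,0],[-1.2,-7,9.5,0,0]]}}

```text
clock: 5.45
position: [0.4833, -0.239, 0.2692]
ee_rot: [-2.412, -2.01, 0.002]
force: [0.2, -0.7, 0.5]
width: 0.007
```

```bash
python3 w.py w4 2>/dev/null
```

```text
5.45 [ 0.4833 -0.239   0.2692] [ 0.16 -0.66  0.54] 0.006868910170478491 tool y ang -0.18153654831919042 toolz [-0.002  0.001 -1.   ]
```

View pics/w4.png

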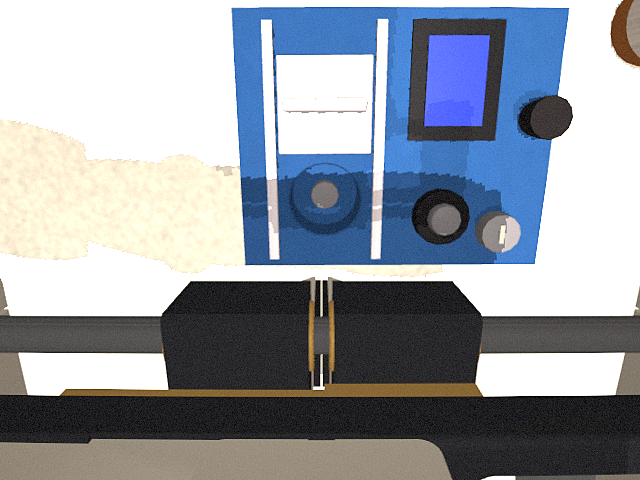

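```bash
cat > e.py <<'E'
from h import *
import sys
f=np.load("pics/w4.npz");c=arm.get_calibration("wrist");C=(np.array(c["intrinsics"]),np.array(c["D"]),f["R"],f["o"])
a=-.178;Rp=np.array([[np.cos(a),-np.sin(a)],[np.sin(a),np.cos(a)]])
p=f["p"].astype(int);sat=p.max(2)-p.min(2)
m=(sat<30).astype(np.uint8);m[:]=m; sub=np.zeros_like(m);sub[165:230,295:356]=m[165:230,295:356]
n,l,st,ce=cv2.connectedComponentsWithStats(sub);k=1+np.argmax(st[1:,4]);print("key px",ce[k],st[k])
# rails: colour white edges across rows
L=lambda px,z:(onplane(px,z,C)[:,:2]@Rp*1000)
key=onplane([ce[k]],.080,C)[0];print("key world",key.round(4),"psu-axes",(key[:2]@Rp*1000).round(1))
print("well rim",onplane([(325,198)],.1,C)[0].round(4))
xs=[]
for v in range(20,40,4):
    r=p[v,:,0]; 
    for lo,hi in((250,290),(365,400)):
        dd=np.diff(r[lo:hi]);i=lo+.5+np.argmax(dd);j=lo+.5+np.argmin(dd);xs.append((L([(i,v),(j,v)],.105)[:,0].mean()))
print("rail centres x",np.round(xs,1))
tc=np.array([.4955,-.1699]);print("contact estimate psu-axes y of well",(tc@Rp*1000)[1]-46.5)
print("edges",L([(232,9),(568,9),(246,264),(536,264)],.1).round(1))
print("prior well",(np.array([.4885,-.2145])@Rp*1000).round(1), "TCP",(np.array([.4833,-.2390])@Rp*1000).round(1))
E
python3 e.py
```

```text
key px [324.29230769 193.93538462] [311 180  28  29 650]
key world [ 0.4893 -0.2146  0.08  ] psu-axes [ 519.5 -124.6]
well rim [ 0.4897 -0.2143  0.1   ]
rail centres x [485.7 553.3 485.6 553.4 485.5 553.1 485.4 553.2 485.7 553.3]
contact estimate psu-axes y of well -125.98155553853306
edges [[ 465.2  -11.7]
 [ 663.7  -11.6]
 [ 465.6 -169.8]
 [ 665.3 -170.3]]
prior well [ 518.8 -124.6] TCP [ 518.  -149.6]
```

{"method": "carry_out", "body": {"plan": [[0.25,1.2,-3,0,0],[0.51,2.39,-6,0,0],[0.51,2.39,-8.5,0,0],[0.51,2.39,-9.6,0,0],[0.51,2.39,-9.6,0,0],[0.51,2.39,-9.6,0,0],[0.51,2.39,-9.6,0,0]]}}

```text
clock: 6.2
position: [0.4893, -0.2153, 0.1746]
ee_rot: [2.413, 2.011, -0.0]
force: [0.6, -0.1, 0.1]
width: 0.008
```

{"method": "carry_out", "body": {"plan": [[-0.07,0,-0.3,0,0],[-0.07,0.0,-0.6,0,0],[-0.07,0,-0.9,0,0],[-0.07,0,-1.2,0,0],[-0.07,0,-1.5,0,0],[-0.07,0,-1.5,0,0]]}}

```text
clock: 6.8
position: [0.4883, -0.2152, 0.1591]
ee_rot: [-2.413, -2.011, 0.001]
force: [0.5, 0.2, 0.4]
width: 0.007
```

Tips are 7 mm into the well with no contact force. Now I'll lower onto the key.

{"method": "carry_out", "body": {"plan": [[0,0,-0.5,0,0],[0,0,-0.9,0,0],[0,0,-1.2,0,0],[0,0,-1.4,0,0],[0,0,-1.5,0,0],[0,0,-1.6,0,0],[0,0,-1.6,0,0]]}}

```text
clock: 7.5
position: [0.4881, -0.2151, 0.1431]
ee_rot: [-2.413, -2.011, 0.001]
force: [-2.0, 1.4, 3.2]
width: 0.001
```

{"method": "carry_out", "body": {"plan": [[0,0,-0.1,0,0],[0,0,-0.2,0,0],[0,0,-0.25,0,0],[0,0,-0.3,0,0]]}}

```text
clock: 7.9
position: [0.4881, -0.2152, 0.1406]
ee_rot: [-2.413, -2.011, 0.002]
force: [-4.0, 1.4, 15.5]
width: 0.002
```

15.5 N means the key is on its stop. I'll hold it.

{"method": "carry_out", "body": {"plan": [[0,0,0,0,0],[0,0,0,0,0],[0,0,0,0,0],[0,0,0,0,0],[0,0,0,0,0],[0,0,0,0,0],[0,0,0,0,0],[0,0,0,0,0],[0,0,0,0,0],[0,0,0,0,0],[0,0,0,0,0],[0,0,0,0,0],[0,0,0,0,0],[0,0,0,0,0]]}}

```text
clock: 9.3
position: [0.4881, -0.2151, 0.1408]
ee_rot: [-2.413, -2.011, 0.002]
force: [-2.6, 1.4, 5.6]
width: 0.005
```

Force is still above 5 N, but only just. I'll hold a further second, slightly deeper, for margin.

{"method": "carry_out", "body": {"plan": [[0,0,-0.1,0,0],[0,0,-0.1,0,0],[0,0,-0.1,0,0],[0,0,-0.1,0,0],[0,0,-0.1,0,0],[0,0,-0.1,0,0],[0,0,-0.1,0,0],[0,0,-0.1,0,0],[0,0,-0.1,0,0],[0,0,-0.1,0,0],[0,0,-0.1,0,0],[0,0,-0.1,0,0],[0,0,-0.1,0,0]]}}

```text
clock: 10.6
position: [0.4881, -0.2151, 0.1406]
ee_rot: [-2.414, -2.011, 0.002]
force: [-5.0, 2.5, 14.6]
width: 0.001
```

{"method": "carry_out", "body": {"plan": [[0,0,0.5,0,0],[0,0,1.5,0,0],[0,0,3,0,0],[0,0,5.5,0,0],[0,0,8,0,0],[0.3,1.5,8,0,0],[0.7,4,8,0,0],[1.2,6.5,8,0,0],[1.5,8.4,8,0,0],[1.5,8.4,8,0,0],[1.5,8.4,6,0,0],[1.5,8.4,4.5,0,0],[1.5,8.4,3.5,0,0],[1.5,8.4,3.5,0,0],[1.5,8.4,3.5,0,0]]}}

```text
clock: 12.1
position: [0.5033, -0.1313, 0.1758]
ee_rot: [-2.414, -2.011, 0.002]
force: [0.4, -0.6, 1.4]
width: 0.004
```

```bash
python3 - <<'E'
from h import *
p,d=arm.get_image("scene");C=cam("scene");print(arm.observe()["clock"])
q=proj([[.505,-.17,.1]],C)[0].astype(int);print(q)
c=p[q[1]-80:q[1]+60,q[0]-90:q[0]+90];cv2.imwrite("pics/s5.png",np.clip(cv2.resize(c,None,fx=4,fy=4,interpolation=2)[:,:,::-1]*1.5,0,255).astype(np.uint8))
E
```

```text
12.15
[274 181]
```

View pics/s5.png

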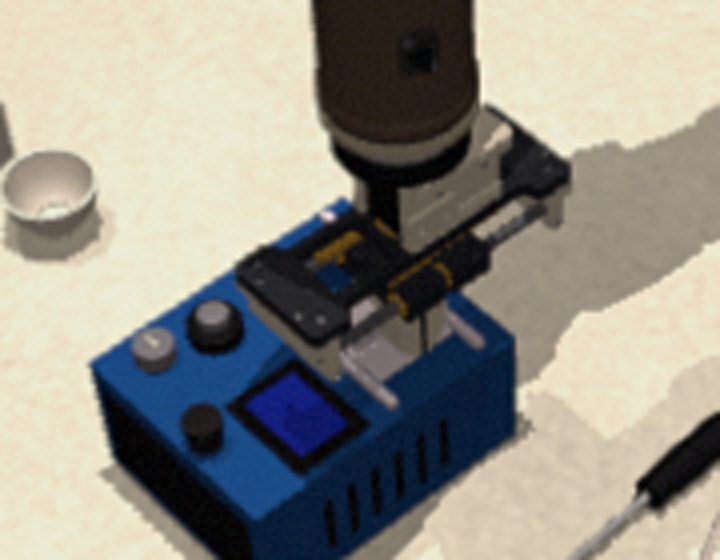

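The fingers stand on the +y side of the rib, and the psu and bystanders look undisturbed. Now pushing the cover closed.

{"method": "carry_out", "body": {"plan": [[-0.09,-0.49,0,0,0],[-0.18,-0.98,0,0,0],[-0.27,-1.48,0,0,0],[-0.35,-1.97,0,0,0],[-0.44,-2.46,0,0,0],[-0.53,-2.95,0,0,0],[-0.62,-3.44,0,0,0],[-0.71,-3.94,0,0,0],[-0.8,-4.43,0,0,0],[-0.88,-4.92,0,0,0],[-0.97,-5.41,0,0,0],[-1.06,-5.9,0,0,0],[-1.15,-6.4,0,0,0],[-1.2,-6.7,0,0,0],[-1.2,-6.7,0,0,0],[-1.2,-6.7,0,0,0]]}}

```text
clock: 13.75
position: [0.491, -0.1986, 0.1759]
ee_rot: [2.414, 2.01, -0.002]
force: [-0.5, -0.6, 0.6]
width: 0.002
```

{"method": "carry_out", "body": {"plan": [[-0.02,-0.1,0,0,0],[-0.04,-0.2,0,0,0],[-0.05,-0.28,0,0,0],[-0.05,-0.28,0,0,0],[-0.05,-0.28,0,0,0]]}}

```text
clock: 14.25
position: [0.4909, -0.1991, 0.1759]
ee_rot: [-2.411, -2.012, -0.0]
force: [1.4, 7.2, 0.5]
width: 0.004
```

{"method": "carry_out", "body": {"plan": [[-0.01,-0.05,0,0,0],[-0.02,-0.1,0,0,0],[-0.02,-0.1,0,0,0],[-0.02,-0.1,0,0,0]]}}

```text
clock: 14.65
position: [0.4908, -0.1991, 0.1759]
ee_rot: [-2.409, -2.012, -0.001]
force: [0.2, 5.4, 0.9]
width: 0.004
```

Force rose to 7 N with no motion, so this is probably the closed stop. I'll back off, lift and verify by camera.

{"method": "carry_out", "body": {"plan": [[0.1,0.5,0,0,0],[0.2,1,1,0,0],[0.2,1,4,0,0],[0,0,7,0,0],[-0.4,-2,9.5,0,0],[-0.8,-4,9.5,0,0],[-0.8,-4,9.5,0,0],[-0.8,-4,9.5,0,0],[-0.8,-4,9.5,0,0]]}}

```text
clock: 15.55
position: [0.4828, -0.2381, 0.2708]
ee_rot: [-2.408, -2.013, -0.001]
force: [0.7, -0.6, 0.3]
width: 0.004
```

```bash
python3 w.py w6 2>/dev/null
```

```text
15.55 [ 0.4828 -0.2381  0.2708] [ 0.65 -0.63  0.27] 0.004053664741163389 tool y ang -0.1781106873969481 toolz [-0.001  0.003 -1.   ]
```

View pics/w6.png

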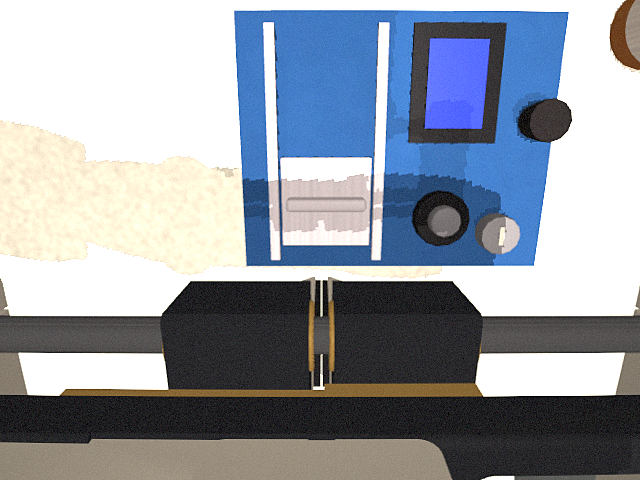

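The cover is at the bottom end of its travel: the plate spans v 157..246 and the rails v 23..260. I'll measure the gaps and check the psu and bystander shifts from the top view.

```bash
python3 - <<'E'
from h import *
a=-.178;Rp=np.array([[np.cos(a),-np.sin(a)],[np.sin(a),np.cos(a)]])
c=arm.get_calibration("wrist")
for n,bx in(("w4",None),("w6",(140,175,232,256))):
    f=np.load(f"pics/{n}.npz");C=(np.array(c["intrinsics"]),np.array(c["D"]),f["R"],f["o"])
    g=cv2.GaussianBlur(f["p"].astype(np.float32),(3,3),0)[:,:,0]
    L=lambda px,z:(onplane(px,z,C)[:,:2]@Rp*1000)
    e=lambda us,v0,v1:np.median([L([(u,v0+.5+np.argmax(abs(np.diff(g[v0:v1,u]))))],.105)[0,1] for u in us])
    far=e((266,267,268,382,383,384),14,34);near=e((275,276,277,376,377,378),248,264)
    print(n,"rails",far.round(1),near.round(1),"len",(far-near).round(1))
    if bx: pf=e(range(290,365,8),*bx[:2]);pn=e(range(290,365,8),*bx[2:]);print("plate",pf.round(1),pn.round(1),"cover=",(79-(far-pf)).round(1),(pn-near-9).round(1))
p,d=arm.get_image("top");p0=np.load("pics/top0.npz")["p"];np.savez("pics/top1.npz",p=p,d=d)
D=cv2.GaussianBlur(np.abs(p.astype(int)-p0).max(2).astype(np.uint8),(3,3),0)
for nm,(u,v) in dict(beaker=(250,276),cupa=(264,183),cupb=(320,180),reagent=(366,183),jar=(150,263),dish=(482,290),driver=(311,305),stopper=(387,239)).items():
    print(nm,int((D[v-15:v+15,u-15:u+15]>40).sum()),end="; ")
E
```

```text
w4 rails -18.6 -164.6 len 146.0
w6 rails -18.3 -164.3 len 146.0
plate -96.7 -153.8 cover= 0.6 1.5
beaker 0; cupa 0; cupb 0; reagent 0; jar 0; dish 403; driver 0; stopper 0;
```

```bash
python3 - <<'E'
from h import *
C=cam("top")
for n in("top0","top1"):
    f=np.load(f"pics/{n}.npz");P=cloud(f["d"],C)
    m=((P[:,:,2]>.02)&(P[:,:,2]<.06)).astype(np.uint8);mm=np.zeros_like(m);mm[270:312,462:502]=m[270:312,462:502]
    print(n,"dish",mm.sum(),P[mm>0].mean(0).round(3) if mm.any() else None)
p=np.load("pics/top1.npz")["p"];cv2.imwrite("pics/t1.png",np.clip(cv2.resize(p[200:340,330:530],None,fx=4,fy=4)[:,:,::-1]*1.5,0,255).astype(np.uint8))
print(arm.observe()["clock"],arm.observe()["force"].round(2))
E
```

```text
top0 dish 282 [ 0.492 -0.466  0.034]
top1 dish 138 [ 0.512 -0.469  0.034]
15.65 [-0.56 -0.6  -0.12]
```

View pics/t1.png

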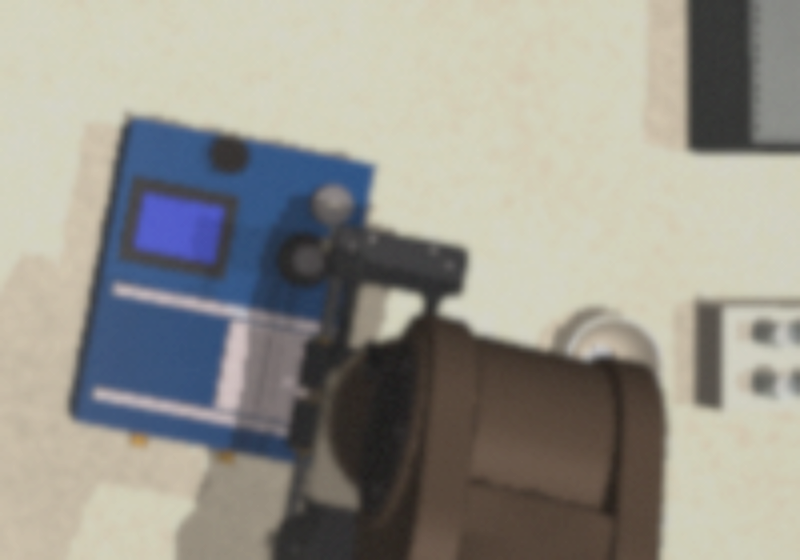

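The dish is only partly hidden by the arm's elbow and stands where it was, and the tool is clear of everything. I'm handing in.

```bash
python3 -c "
from cell import arm
print(arm.sign_off(), arm.observe()['clock'])"
```

```text
the job is handed in; nothing more can be done
the job is handed in; nothing more can be done
```

I pushed the cover open, pressed and held the reset key, let it come back up, and pushed the cover closed. I handed the job in just after 15.65 s on the clock; it reports no verdict.

- **Opening:** The gap from the plate edge to the rail end measured 19.0 mm, which matches fully open. My script printed 56.2 mm because it picked up wrong edges on one rail, but that is also above the 54 mm needed.
- **Reset key:** I held it on its stop for about 2.7 s. Force read 15.5 N at the start, 5.6 N midway and 14.6 N at the end. I then lifted the fingers clear. I did not look at the key again after releasing it, because the closed cover hides it.
- **Closing:** I pushed until the rib stopped moving at about 7 N. The camera puts the cover at 0.6 to 1.5 mm, inside the 3 mm limit. It stopped about 2.6 mm before I expected, which would fit a finger slightly thicker than I assumed.
- **Everything else:** From the camera's shift of the rails, the power supply moved about 0.3 mm. The top view showed no change at seven of the eight bystanders. The dish was half hidden by the arm: my depth check read a 20 mm shift, but in the picture its visible part is where it was. I did not measure the output button's travel; the fingers never went near it.

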